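# Bring the test plug under the bell of a rotary leak tester and hold it there

### The arm

A 6-joint arm with a two-finger parallel gripper is mounted at the origin on the work surface; the furniture and walls round the work are solid. World frame = base frame: x ahead of the robot, y to its left, z up, the work surface at z = 0. Lengths are in m, angles in rad, forces in N, time in s.
With the tool pointing down it reaches from about 0.375 to 0.975 m from the base axis. Payload 3.8 kg.
Tool frame: the origin (TCP) lies between the finger pads; the fingertips stand 17 mm ahead of it and the grasp point (between the pads) lies 2 mm behind it; y points along the fingers, z is the direction in which the jaws open and shut, and the axes are right-handed (so a half turn about y gives the same grasp; the last joint's range is limited). The gripper opens to 85 mm and grips with 20 to 120 N. Pads are 22 mm wide; open, the fingers measure 114 mm over their backs; the gripper's body (76 mm by 85 mm) begins 54 mm behind the grasp point. The pads swing forward as they close: fully open they stand 13 mm farther back than shut.
Start: joints at [-1.265, 0.264, 1.604, -0, 1.274, -0.037], TCP at [0.227, -0.636, 0.248] pointing down, gripper open.
Joint ranges: [-2.63, 2.63], [-0.94, 2.18], [0.31, 2.57], [-1.31, 4.45], [0, 2.66], [-2.55, 2.55]. Speed limits (rad/s): [2.57, 2.57, 3.14, 3.14, 3.14, 3.14].

### API

Orientations are given as a rotation vector (axis times angle).
In Python, from workcell import bot, eyes, nets gives the robot as it stands. The module is installed in compiled form; this text tells all that it offers.
- The arm moves only by the tool jog_arm, never from a script. Its arguments are lists of equal length, an entry for each row: "turn": the turn, a rotation vector about the tool's x, y, z in rad, a list of three; "slide": the shift along the tool's x, y, z in mm, a list of three; "grip": the opening in per cent of the stroke, from 0 (shut) to 100 (fully open). A call has 1 to 5 rows; each row shifts and turns the commanded pose from where the row before left it, along the tool's axes as they then stand; what a row does not reach is not made up. A row lasts 1/10 s, in which the tool goes at most 50 mm and 8.59 degrees, less where a joint would pass 70% of its speed; a pose out of reach is approached as far as the arm can. A call with a gripper value outside its range is refused whole. The fingers move at their own pace and stop on an object; "newtons" is the grip in N (left out, the last holds). Time passes only in rows, so rows that do not move let the fingers close. It gives the time, the measured TCP pose, the force and the opening at its end, in the units of the state.
- bot.read_state(): the state, without advancing time (a new reading comes with each control period).
- eyes.read_camera(name): name is "scene" or "top" or "wrist"; returns a dict with "img" (384x512x3 uint8, red, green, blue), "depth" (384x512 float32, m along the optical axis (not along the pixel's ray), 0 where there is no reading), "intrinsics" (3x3 intrinsics, pixels), "position" and "rotation" of the camera in the world. Camera axes: x right, y down, z forward; pixel columns grow to the right and rows downward; lengths in m; the calibration is good to about 2 mm. A picture is of the moment at which its call begins.
- bot.finish_job(): hands the job in, once; it reports no verdict.
Trained networks look in a picture, given as the dict that the camera call returned (one of the last four; its "shot" number tells which), for a name from the list of things; names that differ only in an ending like _2 or _b are one class to them, and where a whole thing is asked for, a point or a joint stands for the part that bears it (a point fixed in the world has none). Each returns a list of dicts, best first, with "conf" (0 to 1); they miss things now and then, are a little off and sometimes report something else, mostly with a low value. They report only what shows in the picture. A call takes as long as a camera call.
- nets.search_frame(thing, picture): "xyz" ([x, y, z] in m, in the coordinates of the camera as it stood for that picture, good to about 4 mm: the middle of the surface that is visible of it).
The state is a dict: "time": time; "q": joint angles; "joint_vel": joint speeds; "joint_torque": joint torques, N m; "tool_pos": TCP position; "tcp_rot": TCP orientation; "wrist_force": force on the tool from outside, world axes, zero at the start; "torque": the same for the moment, N m; "width": opening from 0.0 (shut) to 1.0 (fully open).
Only numpy, scipy, OpenCV 4.12 (cv2) and the standard library are available. Lean on these libraries where they do the work, as an engineer would, in place of code of your own. Each camera call takes 0.05 s, during which the arm holds its last target.

### The job

Get the leak tester ready for its check: lift its hand lever all the way up, so that the bell comes clear of the cartridge, and only then turn the turntable by the bar handle on its hub until the solid, waisted metal test plug stands centred under the bell. The turntable runs freely and has no lock, so finish while still gripping the handle and holding the turntable still there; do not let go. Leave the lever up, everything upright in its nest, and the other things on the table where they are.

Things in the scene. Friction and masses are not known exactly. Their poses are not given: they have to be found in the camera images.
- station (a point): fixed point: the place on the turntable's top face (height 36 mm) straight under the centre of the bell, 100 mm from the turntable's axis. Axes of the tester: z up, +y from the turntable's axis out to the station and the head's post, +x to the right of that. The head (76 mm in x, top at height 203 mm) reaches in from the post to 67 mm from the turntable's axis. Base plate 300 x 370 mm.
- turntable: round metal turntable, 264 mm across; turns both ways, over a full turn, about the vertical axis through its origin (on its underside, height 24 mm); runs freely, no lock, no click stops. Five black nest cups (55 mm outside, 45 inside, 20 deep) 72 degrees apart on a circle of 100 mm radius; at the start one is exactly at the station. Its x axis runs along the bar handle and turns with it.
- hub_handle (a point): middle of the black bar handle on the hub column, on the turntable's axis, height 188 mm. The bar is 62 mm long (turntable's x), 14 mm thick (y) and reaches from height 160 to 202 mm; the column below it is 26 to 32 mm thick. Axes as the turntable's.
- lever_grip (a point): middle of the black grip (15 mm thick, 45 mm long, 19 mm ball at its end) of the hand lever, 90 mm from the pivot. The pivot is a level shaft along the tester's y, at the outer end of the head: in the frame of station at x +20, y +103, z +144 mm. Lowered, the lever points to the tester's -x, 25 degrees below level.
- lever (a joint): angle of the hand lever: 0 = lowered, bell down (as at the start); grows as the grip is lifted, to a stop at 1.10 rad (lever 38 degrees above level, bell fully up). A rack and pinion lifts the bell 22 mm per radian; about 4 N at the grip move it, and it stays where it is left.
- bell_mouth (a point): centre of the open lower rim of the steel bell (62 mm outside, 56 mm inside). Lowered, at height 98 mm, it covers the top 10 mm of the cartridge at the station; fully raised, at 122 mm, it stands 14 mm clear of it.
- master_mid (a point): centre, half-way up, of the test plug: a solid turned metal plug 72 mm high, 41 mm across, with a narrow 22 mm waist half-way up, like a spool; loose in one of the nests that are not at the station at the start. Nothing else has this shape.
- seated_0: filter cartridge, a plain cream cup 45 mm across and 72 mm high with one black O-ring, loose in its nest; origin at the centre of its underside (height 36 mm), z up. This one is at the station, under the bell, at the start.
- seated_1: filter cartridge, a plain cream cup 45 mm across and 72 mm high with one black O-ring, loose in its nest; origin at the centre of its underside (height 36 mm), z up.
- seated_2: filter cartridge, a plain cream cup 45 mm across and 72 mm high with one black O-ring, loose in its nest; origin at the centre of its underside (height 36 mm), z up.
- seated_3: filter cartridge, a plain cream cup 45 mm across and 72 mm high with one black O-ring, loose in its nest; origin at the centre of its underside (height 36 mm), z up.
- oring_tin: bystander: round open tin of O-rings, 68 mm across, 22 mm high, beside the tester; origin under its centre.
- grease_bottle: bystander: squeeze bottle, 43 mm across, 139 mm high, behind the tester; origin under its centre.
- spare_cartridge: bystander: a cartridge like the others (45 x 72 mm) standing on the table behind the tester; origin under its centre.

How it is judged:
On the way, in this order (a step that is already met when the one before it is completed fails the run):
1. the hand lever is lifted all the way and the bell is up (value of joint lever above 1 rad), for 0.2 s.
2. the test plug stands under the bell (horizontal distance between master_mid and station below 0.006 m), for 0.2 s.
At the end, for the whole second after the job is handed in: Test plug within 6 mm (horizontally) of the station's centre; lever over 1.0 of 1.1 rad; fingers still on the turntable with over 3 N, and it turns at under 0.05 rad/s; plug and cartridges upright within 0.12 rad and at most 6 mm above their seats (horizontal distance between master_mid and station below 0.006 m and value of joint lever above 1 rad and contact force between the fingers and turntable above 3 N and angular speed of turntable below 0.05 rad/s and angle between each of seated_0, seated_1, seated_2, seated_3, master_mid's own z axis and vertical below 0.12 rad and height (world z) of each of seated_0, seated_1, seated_2, seated_3 below 0.042 m and height (world z) of master_mid below 0.078 m); the arm keeps its last pose, push and grip.
It fails at once if the turntable is turned while the bell is still down over a cartridge (angle between the x axis of turntable and the x axis of station, either way round above 0.09 rad and value of joint lever below 0.6 rad).
It fails at once if a cartridge or the test plug is knocked over or out of its nest (angle between any of seated_0, seated_1, seated_2, seated_3, master_mid's own z axis and vertical above 0.3 rad or height (world z) of any of seated_0, seated_1, seated_2, seated_3 above 0.055 m or height (world z) of master_mid above 0.091 m).
It fails at once if a bystander (O-ring tin, grease bottle, spare cartridge) is pushed more than 30 mm or tipped over (distance of any of oring_tin, grease_bottle, spare_cartridge from where it was at the start of the episode above 0.03 m or angle between any of oring_tin, grease_bottle, spare_cartridge's own z axis and vertical above 0.5 rad).
It also fails if it takes over 54 s, if anything falls off the work surface, if the arm or the gripper's body presses on something with over 40 N, if the wrist force passes 120 N, or if a joint passes its speed limit or range.

## Working session

There is one attempt and no reset: what is moved stays moved. The work goes in short steps, Python scripts to look and compute and a tool call to move; the robot and the scene stay as the last step left them, time stands still between calls to the robot, and variables do not carry over. Pictures are saved under pics/ and viewed, and the job is handed in when it is done.

Besides the shell and the picture viewer there is one more tool, called after "Call:" as a command line: name --argument value ..., lists and objects as JSON in quotes. jog_arm: Moves the arm, as the interface text tells. Its arguments: {"type":"object","properties":{"turn":{"type":"array"},"slide":{"type":"array"},"grip":{"type":"array"},"newtons":{"type":"number"}},"required":["turn","slide","grip"]}

```bash
mkdir -p pics
cat > h.py <<'E'
import numpy as np,cv2
from scipy.spatial.transform import Rotation as R
from workcell import bot,eyes,nets
def snap(n,f):
    p=eyes.read_camera(n); cv2.imwrite('pics/'+f,cv2.cvtColor(p['img'],cv2.COLOR_RGB2BGR)); return p
def rot(p):
    r=np.array(p['rotation'],float)
    return r if r.shape==(3,3) else R.from_rotvec(r).as_matrix() if r.size==3 else R.from_quat(r).as_matrix()
def w(p,x): return np.array(p['position'])+rot(p)@np.array(x)
def find(p,t):
    return [(np.round(w(p,d['xyz']),4).tolist(),round(d['conf'],2)) for d in nets.search_frame(t,p)]
def cloud(p):
    K=np.array(p['intrinsics']);d=p['depth'];v,u=np.mgrid[:d.shape[0],:d.shape[1]]
    c=np.stack([(u-K[0,2])/K[0,0]*d,(v-K[1,2])/K[1,1]*d,d],-1)
    return c@rot(p).T+np.array(p['position'])
E
python3 - <<'E'
from h import *
print(bot.read_state())
for n in ['scene','top']:
    p=snap(n,n+'0.png'); print(n,p['position'],p['rotation'])
    for t in ['hub_handle','lever_grip','bell_mouth','master_mid','seated_0','turntable','oring_tin','grease_bottle','spare_cartridge']: print(t,find(p,t))
E
```

```text
{'time': 0.0, 'q': array([-1.26492564e+00,  2.64771963e-01,  1.60535381e+00, -1.62406406e-05,
        1.27368774e+00, -3.69281160e-02]), 'joint_vel': array([-7.79638375e-04, -9.58371108e-05,  7.93917594e-04, -6.42725195e-04,
       -1.34861953e-03,  5.91161310e-04]), 'joint_torque': array([ 1.06938460e-03, -5.15110767e+01, -3.67315757e+01, -2.61381274e-04,
        1.30459006e-02,  4.63307856e-06]), 'tool_pos': array([ 0.22665486, -0.63508758,  0.2469602 ]), 'tcp_rot': array([-0.35265167,  2.03767081, -2.03312897]), 'wrist_force': array([ 0.14126793, -0.41388216,  0.44058571]), 'torque': array([ 0.02888169, -0.01404105, -0.03075663]), 'width': 0.9997988156652058}
scene [ 0.28614612 -0.66805295  0.88075021] [-2.29550266  0.57511941 -0.21957852]
hub_handle [([0.5778, 0.0206, 0.0368], 0.68), ([0.7636, 0.166, 0.0565], 0.55)]
lever_grip [([0.5282, 0.2261, 0.1497], 0.51)]
bell_mouth [([0.5741, 0.1211, 0.1223], 0.69)]
master_mid [([0.7849, 0.0805, 0.0518], 0.72), ([0.6811, 0.0555, 0.0952], 0.57)]
seated_0 [([0.4951, 0.0514, 0.0953], 0.89), ([0.5359, -0.0594, 0.0996], 0.62), ([0.6492, -0.0547
[... 207 characters left out ...]
0373], 0.49), ([0.6498, -0.057, 0.0949], 0.16)]
spare_cartridge [([0.647, -0.0548, 0.0952], 0.45)]
top [ 0.55277145 -0.02319951  1.1452062 ] [-2.19388018  2.13403167 -0.07627665]
hub_handle [([0.5865, 0.03, 0.0373], 0.95), ([0.5839, 0.0833, 0.0308], 0.29)]
lever_grip [([0.5563, 0.2315, 0.1582], 0.76)]
bell_mouth []
master_mid [([0.6864, 0.065, 0.1061], 0.54)]
seated_0 [([0.5282, -0.0514, 0.1032], 0.8), ([0.4901, 0.0629, 0.1028], 0.79), ([0.6526, -0.0451, 0.1017], 0.51)]
turntable [([0.5857, 0.0242, 0.0323], 0.84), ([0.6849, 0.0673, 0.1061], 0.42)]
oring_tin [([0.5883, -0.1645, 0.0007], 0.59)]
grease_bottle []
spare_cartridge [([0.7621, 0.1752, 0.0653], 0.72), ([0.7815, 0.087, 0.0482], 0.24)]
```

View pics/scene0.png

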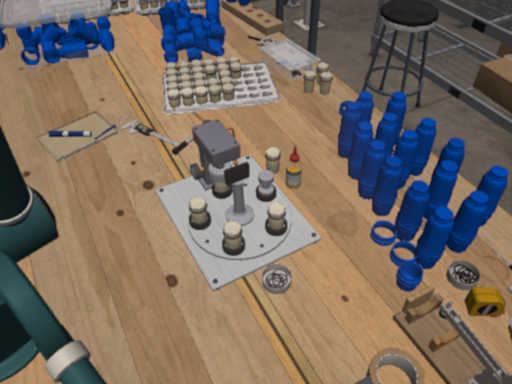

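View pics/top0.png

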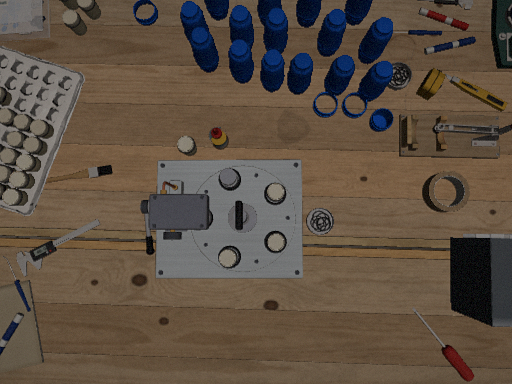

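Run:
```python
from h import *
p=eyes.read_camera('top'); c=cloud(p); z=c[...,2]
def cl(lo,hi,box=(0.4,0.85,-0.25,0.35)):
    m=((z>lo)&(z<hi)&(c[...,0]>box[0])&(c[...,0]<box[1])&(c[...,1]>box[2])&(c[...,1]<box[3])).astype(np.uint8)
    n,l,s,_=cv2.connectedComponentsWithStats(m)
    for i in range(1,n):
        if s[i,4]<12: continue
        q=c[l==i]; r=cv2.minAreaRect((q[:,:2]*1000).astype(np.float32))
        print(lo,hi,'px',s[i,4],'mean',np.round(q.mean(0),4),'rect mm',np.round(r[0],1),np.round(r[1],1),round(r[2],1))
cl(0.004,0.03);cl(0.03,0.045);cl(0.095,0.118);cl(0.19,0.215);cl(0.12,0.19)
for n in ['scene']:
    p=eyes.read_camera(n);c=cloud(p);z=c[...,2];print('scene');cl(0.099,0.118);cl(0.19,0.215);cl(0.12,0.17)
    h=p['img'][120:300,150:330]; cv2.imwrite('pics/sc.png',cv2.resize(h,(720,720))[...,::-1])
```

```text
0.004 0.03 px 32 mean [0.7727 0.0934 0.0173] rect mm [775.3  94. ] [16.9 41.5] 21.6
0.004 0.03 px 21 mean [0.7551 0.1655 0.0194] rect mm [755.2 166.5] [ 7.8 30.8] 46.5
0.004 0.03 px 6911 mean [0.5783 0.0763 0.0161] rect mm [588.8  68.9] [299.8 370.3] 1.5
0.004 0.03 px 29 mean [0.6614 0.2286 0.0164] rect mm [659.8 229.7] [11.5 21.8] 81.7
0.004 0.03 px 235 mean [ 0.5892 -0.1676  0.0123] rect mm [ 590.8 -166.6] [55.9 58.9] 77.0
0.004 0.03 px 23 mean [ 0.5876 -0.1314  0.0167] rect mm [ 587.6 -133.5] [54.8 14. ] 1.2
0.03 0.045 px 24 mean [0.7757 0.0856 0.0383] rect mm [777.1  86.3] [10.5 32.8] 53.1
0.03 0.045 px 12 mean [0.7793 0.0944 0.0429] rect mm [777.9  94.5] [10.6 10.2] 5.3
0.03 0.045 px 13 mean [0.7501 0.1697 0.0371] rect mm [750.7 170.1] [ 5.  26.6] 25.3
0.03 0.045 px 5899 mean [0.588  0.0283 0.0345] rect mm [589.9  29.4] [252.9 261.8] 84.3
0.03 0.045 px 14 mean [0.6611 0.1864 0.0365] rect mm [661.6 186.5] [27.3  1.4] 0.5
0.03 0.045 px 12 mean [0.508  0.0512 0.0344] rect mm [507.6  51.7] [27.8  5.1] 47.1
0.095 0.118 px 82 mean [0.7861 0.0982 0.105 ] rect mm [787.2  98.7] [24.3 23.
[... 1686 characters left out ...]
2] [38.4 40.4] 25.5
0.099 0.118 px 199 mean [ 0.6513 -0.0484  0.1058] rect mm [651.8 -47.8] [38.4 39.3] 13.7
0.099 0.118 px 224 mean [ 0.5344 -0.0525  0.1058] rect mm [535.4 -51.2] [39.6 38.8] 49.8
0.19 0.215 px 1119 mean [0.5925 0.1541 0.2014] rect mm [594.3 171.4] [ 76.2 148.5] 2.1
0.19 0.215 px 190 mean [0.5897 0.0294 0.1982] rect mm [590.6  31.5] [61.  14.9] 0.2
0.12 0.17 px 13 mean [0.6609 0.198  0.1582] rect mm [660.7 197.9] [7.2 3.9] 43.3
0.12 0.17 px 492 mean [0.5659 0.1568 0.1421] rect mm [561.1 166.9] [ 66.3 183.1] 29.5
0.12 0.17 px 19 mean [0.7882 0.0958 0.1293] rect mm [788.8  96. ] [6.8 9.5] 32.3
0.12 0.17 px 203 mean [0.5886 0.0246 0.1492] rect mm [589.5  25.8] [15.1 59.3] 80.1
```

View pics/sc.png

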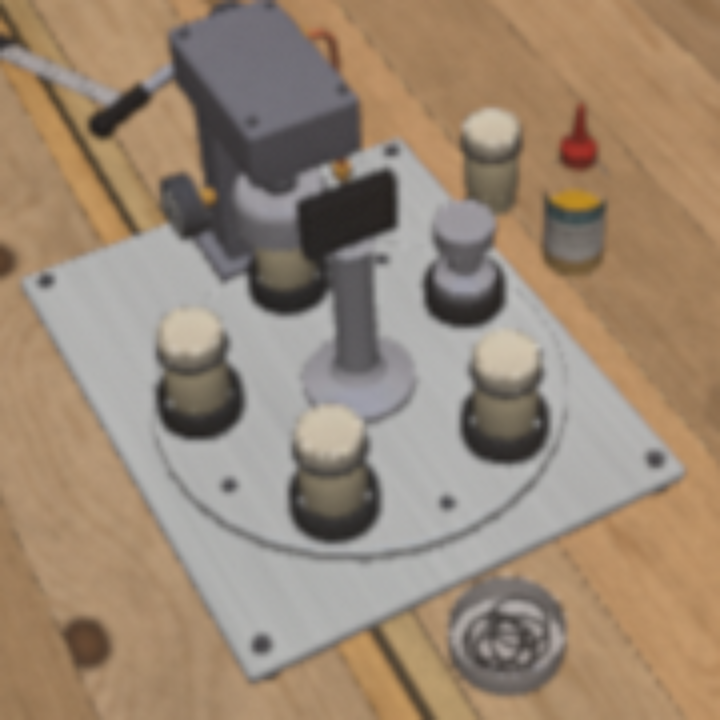

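```bash
cat > plan.py <<'E'
from h import *
YAW=np.radians(1.75); A=np.array([.590,.0325,0]); T=R.from_euler('z',YAW).as_matrix()
def tw(x,y,z): return A+T@np.array([x,y,z])/1000   # tester mm (z world height) -> world m
def tool(d,jaw):
    d=d/np.linalg.norm(d); return np.stack([np.cross(d,jaw),d,jaw],1)
def delta(P,Rm,pos=None,rv=None):
    """slide(mm) in current tool frame, turn rotvec in tool frame"""
    s=bot.read_state(); p0=s['tool_pos'] if pos is None else pos; R0=R.from_rotvec(s['tcp_rot'] if rv is None else rv).as_matrix()
    return np.round((R0.T@(P-p0))*1000,1), np.round(R.from_matrix(R0.T@Rm).as_rotvec(),4)
def pitchtool(deg,sgn):
    a=np.radians(deg); d=T@np.array([np.cos(a),0,-np.sin(a)]); return tool(d,sgn*(T@np.array([0,1.,0])))
E
python3 - <<'E'
from plan import *
s=bot.read_state(); print(R.from_rotvec(s['tcp_rot']).as_matrix().round(3))
for sg in (1,-1):
    Rm=pitchtool(55,sg); print(sg, delta(tw(-180,203,400),Rm), Rm.round(3))
print(tw(-61.6,203,142))
E
```

```text
[[-0.942 -0.     0.336]
 [-0.336 -0.    -0.942]
 [ 0.    -1.     0.   ]]
1 (array([-457.7, -151.7, -755.8]), array([ 0.8542, -2.7092, -0.1344])) [[ 0.819  0.573 -0.031]
 [ 0.025  0.018  1.   ]
 [ 0.574 -0.819  0.   ]]
-1 (array([-457.7, -151.7, -755.8]), array([0.0953, 0.3025, 0.6058])) [[-0.819  0.573  0.031]
 [-0.025  0.018 -1.   ]
 [-0.574 -0.819 -0.   ]]
[0.52222941 0.23352415 0.142     ]
```

Run:
```python
from plan import *
s=bot.read_state();R0=R.from_rotvec(s['tcp_rot']).as_matrix();p=s['tool_pos']
for P in [(.43,-.2,.42),(.42,.20,.40)]:
    P=np.array(P);print((R0.T@(P-p)*1000).round(1),np.linalg.norm(P-p));p=P
```

```text
[-337.8 -171.7 -342.1] 0.5105021293769838
[-125.    20.  -380.1] 0.40062451248020264
```

Call:
jog_arm --turn '[[0, 0, 0], [0, 0, 0], [0, 0, 0], [0, 0, 0], [0, 0, 0]]' --slide '[[-31, -16, -31], [-31, -16, -31], [-31, -16, -31], [-31, -16, -31], [-31, -16, -31]]' --grip '[50, 50, 50, 50, 50]' --newtons 40

```text
time: 1.6
tool_pos: [0.3212, -0.436, 0.329]
tcp_rot: [-0.351, 2.035, -2.036]
wrist_force: [0.6, -0.1, 0.6]
width: 0.498
```

Call:
jog_arm --turn '[[0, 0, 0], [0, 0, 0], [0, 0, 0], [0, 0, 0], [0, 0, 0]]' --slide '[[-31, -16, -31], [-31, -16, -31], [-31, -16, -31], [-31, -16, -31], [-31, -16, -31]]' --grip '[50, 50, 50, 50, 50]'

```text
time: 2.1
tool_pos: [0.415, -0.2379, 0.4093]
tcp_rot: [-0.351, 2.034, -2.036]
wrist_force: [0.7, 0.3, -0.5]
width: 0.502
```

Call:
jog_arm --turn '[[0, 0, 0], [0, 0, 0], [0, 0, 0], [0, 0, 0], [0, 0, 0]]' --slide '[[-13, 2, -40], [-13, 2, -40], [-13, 2, -40], [-13, 2, -40], [-13, 2, -40]]' --grip '[50, 50, 50, 50, 50]'

```text
time: 2.6
tool_pos: [0.4082, -0.0278, 0.3985]
tcp_rot: [-0.351, 2.035, -2.035]
wrist_force: [0.4, -0.3, -0.9]
width: 0.501
```

Call:
jog_arm --turn '[[0, 0, 0], [0, 0, 0], [0, 0, 0], [0, 0, 0], [0, 0, 0]]' --slide '[[-13, 2, -40], [-13, 2, -40], [-13, 2, -40], [-13, 2, -40], [0, 0, 0]]' --grip '[50, 50, 50, 50, 50]'

```text
time: 3.1
tool_pos: [0.4029, 0.143, 0.39]
tcp_rot: [-0.359, 2.034, -2.029]
wrist_force: [-0.1, -0.6, -0.8]
width: 0.503
```

Run:
```python
from plan import *
s=bot.read_state();print(s['q'].round(3),s['tool_pos'],s['width'],s['time'])
print(R.from_rotvec(s['tcp_rot']).as_matrix().round(3))
for a in (55,70): print(delta(tw(-160,203,300),pitchtool(a,-1)))
```

```text
[ 0.281 -0.275  1.885  0.002  1.531  1.502] [0.40289969 0.14299567 0.39000262] 0.5029752674040221 3.1
[[-0.94  -0.001  0.342]
 [-0.342  0.002 -0.94 ]
 [-0.    -1.    -0.002]]
(array([-49.7,  90.2, -74.9]), array([0.0995, 0.3082, 0.606 ]))
(array([-49.7,  90.2, -74.9]), array([0.0578, 0.3153, 0.3464]))
```

Call:
jog_arm --turn '[[0, 0.105, 0], [0, 0.105, 0], [0, 0.105, 0], [0, 0, 0.12], [0, 0, 0.12]]' --slide '[[0, 0, -30], [0, 0, -30], [0, 0, -15], [0, 0, 0], [0, 0, 0]]' --grip '[60, 60, 60, 60, 60]'

```text
time: 3.6
tool_pos: [0.3859, 0.2109, 0.3905]
tcp_rot: [0.227, 2.083, -2.077]
wrist_force: [-0.1, 0.3, -0.4]
width: 0.603
```

Call:
jog_arm --turn '[[0, 0, 0.12], [0, 0, 0.12], [0, 0, 0.12], [0, 0, 0], [0, 0, 0]]' --slide '[[0, 0, 0], [0, 0, 0], [0, 0, 0], [0, 0, 0], [0, 0, 0]]' --grip '[60, 60, 60, 60, 60]'

```text
time: 4.1
tool_pos: [0.3842, 0.2108, 0.3904]
tcp_rot: [0.55, 1.878, -1.862]
wrist_force: [0.5, 0.2, 0.3]
width: 0.6
```

Run:
```python
from plan import *
s=bot.read_state();print(s['q'].round(3),s['tool_pos'],s['width'],s['time'])
print(R.from_rotvec(s['tcp_rot']).as_matrix().round(3))
Rm=pitchtool(55,-1); g=tw(-61.6,203,142)+.002*Rm[:,1]; print(g,Rm.round(3))
print(delta(g-.10*Rm[:,1],Rm)); print(delta(g,Rm))
p=snap('wrist','w1.png'); print(find(p,'lever_grip'),find(p,'hub_handle'))
```

```text
[ 0.717 -0.583  2.179 -0.414  1.097  2.365] [0.38423823 0.2107776  0.3904003 ] 0.6000494666375771 4.1
[[-0.826  0.563  0.029]
 [-0.024  0.016 -1.   ]
 [-0.564 -0.826  0.   ]]
[0.52337603 0.23355918 0.1403617 ] [[-0.819  0.573  0.031]
 [-0.025  0.018 -1.   ]
 [-0.574 -0.819 -0.   ]]
(array([ 26.7, 185.3, -18.7]), array([-0.0012, -0.0014,  0.0121]))
(array([ 25.5, 285.3, -18.8]), array([-0.0012, -0.0014,  0.0121]))
[([0.559, 0.2358, 0.1603], 0.57)] [([0.5726, 0.0338, 0.0391], 0.7)]
```

View pics/w1.png

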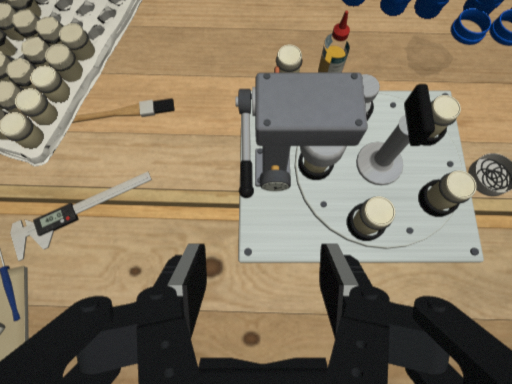

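Run:
```python
from plan import *
p=eyes.read_camera('wrist');c=cloud(p)
for v in range(110,200,6):
    u=np.arange(236,258);q=c[v,u];m=q[:,2]>.11
    if m.any(): print(v,u[m].min(),u[m].max(),((T.T@(q[m].mean(0)-A))*1000).round(1),q[m].mean(0).round(3))
```

```text
110 239 257 [  6.7 199.5 189.5] [0.591 0.232 0.19 ]
116 242 257 [  3.  198.  182.6] [0.587 0.231 0.183]
122 242 257 [ -4.5 199.2 181.9] [0.579 0.232 0.182]
128 242 257 [-11.1 199.3 179.6] [0.573 0.231 0.18 ]
134 242 257 [-16.2 199.4 174.6] [0.568 0.231 0.175]
140 242 257 [-20.8 200.3 168.2] [0.563 0.232 0.168]
146 242 257 [-25.9 201.6 162.6] [0.558 0.233 0.163]
152 239 249 [-51.9 201.  201.1] [0.532 0.232 0.201]
158 242 249 [-38.6 203.3 155.8] [0.545 0.235 0.156]
164 241 251 [-46.  202.7 154.6] [0.538 0.234 0.155]
170 240 251 [-52.7 203.3 151.9] [0.531 0.234 0.152]
176 240 251 [-59.2 203.4 148.7] [0.525 0.234 0.149]
182 240 252 [-65.7 202.9 145.4] [0.518 0.233 0.145]
188 240 252 [-72.5 202.9 142.8] [0.511 0.233 0.143]
194 239 253 [-79.6 202.9 141.1] [0.504 0.233 0.141]
```

Call:
jog_arm --turn '[[0, 0, 0.012], [0, 0, 0], [0, 0, 0], [0, 0, 0], [0, 0, 0]]' --slide '[[10, 40, -7], [10, 40, -6], [10, 40, -6], [0, 40, 0], [0, 30, 0]]' --grip '[60, 60, 60, 60, 60]'

```text
time: 4.8
tool_pos: [0.4694, 0.2317, 0.2149]
tcp_rot: [0.561, 1.871, -1.858]
wrist_force: [-0.2, 0.0, 1.0]
width: 0.603
```

Call:
jog_arm --turn '[[0, 0, 0], [0, 0, 0], [0, 0, 0]]' --slide '[[0, 20, 0], [0, 15, 0], [0, 0, 0]]' --grip '[60, 60, 60]'

```text
time: 5.1
tool_pos: [0.4893, 0.2312, 0.1865]
tcp_rot: [0.56, 1.871, -1.861]
wrist_force: [-0.5, -0.9, -0.0]
width: 0.598
```

Run:
```python
from plan import *
s=bot.read_state();print(s['q'].round(3),s['tool_pos'],s['width'],s['time'],s['wrist_force'])
Rm=pitchtool(55,-1); g=tw(-66,203,140)+.002*Rm[:,1]; print(g)
print(delta(g,Rm))
p=snap('wrist','w2.png');snap('scene','s2.png')
```

```text
[ 0.58  -0.212  2.327 -0.588  0.575  2.551] [0.48926631 0.23119499 0.18653979] 0.5978301637067662 5.1 [-0.47331248 -0.8884416  -0.02746942]
[0.51897808 0.23342481 0.1383617 ]
(array([ 3. , 56.5, -1.6]), array([-0.0046, -0.0026,  0.004 ]))
```

View pics/w2.png

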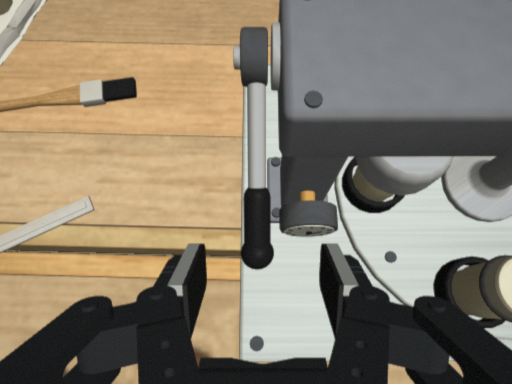

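View pics/s2.png

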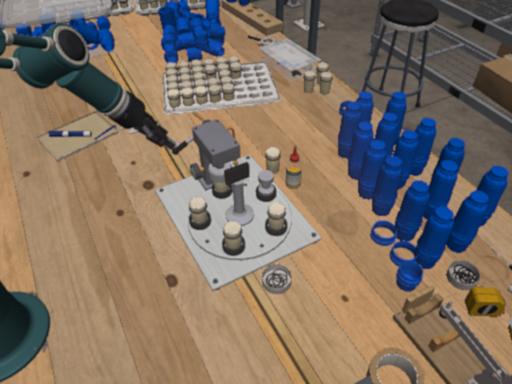

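Call:
jog_arm --turn '[[0, 0, -0.08], [0, 0, -0.08], [0, 0, 0]]' --slide '[[0, 0, 0], [0, 0, 0], [0, 0, 0]]' --grip '[60, 60, 60]'

```text
time: 5.5
tool_pos: [0.4915, 0.2338, 0.1928]
tcp_rot: [0.428, 1.968, -1.948]
wrist_force: [-0.2, 1.0, 0.0]
width: 0.598
```

Run:
```python
from plan import *
s=bot.read_state();print(s['q'].round(3),s['tool_pos'],s['width'],s['time'],s['wrist_force'])
Rm=pitchtool(64,-1); g=tw(-66,203,140)+.002*Rm[:,1]; print(g)
print(delta(g,Rm))
```

```text
[ 0.524 -0.167  2.227 -0.327  0.701  2.279] [0.49148389 0.23378735 0.1928095 ] 0.5983794268435764 5.5 [-0.18982788  0.96942702  0.04871265]
[0.5187078  0.23341655 0.13820241]
(array([-0.4, 61. ,  1.3]), array([ 0.0019, -0.0047, -0.0021]))
```

Call:
jog_arm --turn '[[0, 0, 0], [0, 0, 0], [0, 0, 0], [0, 0, 0]]' --slide '[[0, 25, 1], [0, 25, 0], [0, 11, 0], [0, 0, 0]]' --grip '[60, 60, 60, 60]'

```text
time: 5.9
tool_pos: [0.5141, 0.2317, 0.1324]
tcp_rot: [0.42, 1.966, -1.956]
wrist_force: [-1.6, 0.1, -0.0]
width: 0.597
```

Run:
```python
from plan import *
s=bot.read_state();print(s['q'].round(3),s['tool_pos'],s['width'],s['time'],s['wrist_force'])
Rm=pitchtool(64,-1); g=tw(-66,203,140)+.002*Rm[:,1]; print(g)
print(delta(g,Rm))
p=snap('wrist','w3.png')
```

```text
[ 0.494 -0.046  2.243 -0.372  0.57   2.313] [0.51408755 0.23169586 0.13244473] 0.5973593044128493 5.9 [-1.64123396  0.06305334 -0.00683545]
[0.5187078  0.23341655 0.13820241]
(array([-6.7, -3.2, -1.6]), array([-0.0022, -0.0015,  0.0047]))
```

View pics/w3.png

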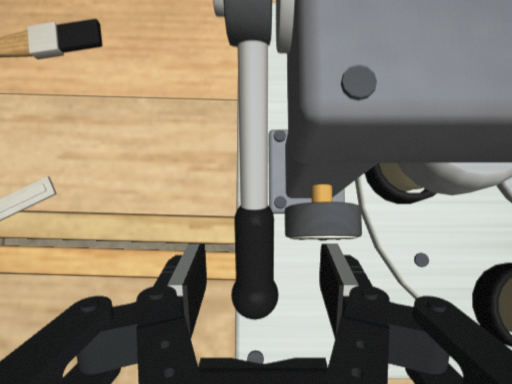

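Call:
jog_arm --turn '[[0, 0, 0], [0, 0, 0], [0, 0, 0]]' --slide '[[-6, -3, -2], [0, 0, 0], [0, 0, 0]]' --grip '[60, 60, 60]'

```text
time: 6.25
tool_pos: [0.5201, 0.2352, 0.1413]
tcp_rot: [0.425, 1.967, -1.95]
wrist_force: [-0.8, -0.4, 0.7]
width: 0.595
```

Call:
jog_arm --turn '[[0, 0, 0], [0, 0, 0], [0, 0, 0], [0, 0, 0], [0, 0, 0]]' --slide '[[0, 0, 0], [0, 0, 0], [0, 0, 0], [0, 0, 0], [0, 0, 0]]' --grip '[0, 0, 0, 0, 0]' --newtons 40

```text
time: 6.75
tool_pos: [0.5192, 0.2349, 0.1397]
tcp_rot: [0.422, 1.968, -1.953]
wrist_force: [-4.1, 2.5, 4.1]
width: 0.172
```

Run:
```python
from plan import *
s=bot.read_state();print(s['q'].round(3),s['tool_pos'],s['width'],s['time'],s['wrist_force'])
Rm=pitchtool(64,-1); g=tw(-66,203,140)+.002*Rm[:,1]; print(g)
print(delta(g,Rm))
p=snap('wrist','w4.png')
# arc plan: grasp point in tester xz
gp=s['tool_pos']-.002*R.from_rotvec(s['tcp_rot']).as_matrix()[:,1]
t=T.T@(gp-A)*1000; v=np.array([t[0]-20,t[2]-180]); print('rel pivot',t,v,np.hypot(*v),np.degrees(np.arctan2(-v[1],-v[0])))
```

```text
[ 0.494 -0.046  2.228 -0.363  0.581  2.304] [0.51919247 0.23489731 0.13971723] 0.17175288393172347 6.75 [-4.11299597  2.50295427  4.05469891]
[0.5187078  0.23341655 0.13820241]
(array([1.1, 1.1, 1.5]), array([ 0.0002, -0.0022,  0.0023]))
rel pivot [-65.46627628 204.46496017 141.51679718] [-85.46627628 -38.48320282] 93.73068484127703 24.240777431388967
```

View pics/w4.png

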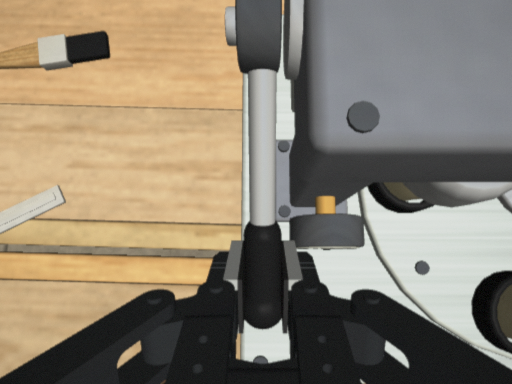

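Run:
```python
import numpy as np
r=93.7;n=15
th=np.radians(np.linspace(-24.3,39.2,n+1)); a=np.radians(np.linspace(64,94,n+1))
P=np.stack([-r*np.cos(th),r*np.sin(th)],1)
print((a[-1]-a[0])/n)
err=np.zeros(2)
for i in range(n):
    d=P[i+1]-P[i]+err
    X=np.array([-np.sin(a[i]),-np.cos(a[i])]);Y=np.array([np.cos(a[i]),-np.sin(a[i])])
    s=np.round([d@X,d@Y],1); err=d-(s[0]*X+s[1]*Y); print(i,s)
```

```text
0.0349065850398866
0 [-0.5 -6.9]
1 [-0.7 -6.9]
2 [-1.  -6.8]
3 [-1.2 -6.8]
4 [-1.6 -6.8]
5 [-1.8 -6.7]
6 [-2.  -6.6]
7 [-2.3 -6.5]
8 [-2.6 -6.4]
9 [-2.8 -6.4]
10 [-3.  -6.2]
11 [-3.3 -6.1]
12 [-3.5 -5.9]
13 [-3.8 -5.9]
14 [-4.  -5.6]
```

Call:
jog_arm --turn '[[0, 0, -0.035], [0, 0, -0.035], [0, 0, -0.035], [0, 0, -0.035], [0, 0, -0.035]]' --slide '[[-0.5, -7, 0], [-0.7, -7, 0], [-1, -7, 0], [-1.2, -7, 0], [-1.6, -7, 0]]' --grip '[0, 0, 0, 0, 0]'

```text
time: 7.3
tool_pos: [0.5103, 0.2346, 0.1729]
tcp_rot: [0.255, 2.068, -2.058]
wrist_force: [2.3, 3.1, -3.5]
width: 0.167
```

```bash
cat > lev.py <<'E'
from plan import *
s=bot.read_state();print(s['q'].round(3),s['tool_pos'],s['width'],s['time'],s['wrist_force'])
M=R.from_rotvec(s['tcp_rot']).as_matrix();gp=s['tool_pos']-.002*M[:,1]
print('pitch',np.degrees(np.arctan2(-M[2,1],M[0,1])))
t=T.T@(gp-A)*1000; v=np.array([t[0]-20,t[2]-180]); print('rel pivot',t,v,np.hypot(*v),np.degrees(np.arctan2(v[1],-v[0])))
E
python3 lev.py
```

```text
[ 0.451 -0.032  2.102 -0.15   0.826  2.082] [0.51033901 0.23458819 0.17288217] 0.16734233173320515 7.3 [ 2.25092747  3.10839956 -3.52623849]
pitch 74.33385155027392
rel pivot [-73.99269452 204.42545628 174.80780242] [-93.99269452  -5.19219758] 94.13599491725923 -3.1618304313337062
```

Tracking the arc well; continue.

Call:
jog_arm --turn '[[0, 0, -0.035], [0, 0, -0.035], [0, 0, -0.035], [0, 0, -0.035], [0, 0, -0.035]]' --slide '[[-1.8, -6.7, 0], [-2, -6.6, 0], [-2.3, -6.5, 0], [-2.6, -6.4, 0], [-2.8, -6.4, 0]]' --grip '[0, 0, 0, 0, 0]'

```text
time: 7.8
tool_pos: [0.5167, 0.2348, 0.2069]
tcp_rot: [0.079, 2.159, -2.152]
wrist_force: [7.5, 4.9, -8.1]
width: 0.158
```

```bash
python3 lev.py
```

```text
[ 0.404  0.034  1.948 -0.041  1.064  1.964] [0.51672448 0.23483958 0.20689026] 0.15807978273157122 7.8 [ 7.49442645  4.91314623 -8.0933258 ]
pitch 84.16587251030663
rel pivot [-67.2656641  204.48016819 208.87987883] [-87.2656641   28.87987883] 91.92031077024775 18.311551715466692
```

Call:
jog_arm --turn '[[0, 0, -0.035], [0, 0, -0.035], [0, 0, -0.035], [0, 0, -0.035], [0, 0, -0.035]]' --slide '[[-3, -6.2, 0], [-3.3, -6.1, 0], [-3.5, -6, 0], [-3.8, -6, 0], [-4, -5.6, 0]]' --grip '[0, 0, 0, 0, 0]'

```text
time: 8.3
tool_pos: [0.5315, 0.2352, 0.2355]
tcp_rot: [0.117, -2.195, 2.195]
wrist_force: [1.9, 4.8, -9.8]
width: 0.16
```

```bash
python3 lev.py
```

```text
[0.359 0.142 1.775 0.027 1.298 1.893] [0.53149698 0.23524103 0.2355016 ] 0.16002211327820975 8.3 [ 1.86303976  4.77183644 -9.77981388]
pitch 94.47970781418725
rel pivot [-52.12811968 204.4305616  237.49548645] [-72.12811968  57.49548645] 92.23988622523883 38.55939939846816
```

Call:
jog_arm --turn '[[0, 0, 0], [0, 0, 0], [0, 0, 0]]' --slide '[[-2, -3, 0], [0, 0, 0], [0, 0, 0]]' --grip '[0, 0, 0]'

```text
time: 8.6
tool_pos: [0.5343, 0.2353, 0.2386]
tcp_rot: [0.113, -2.197, 2.196]
wrist_force: [2.9, 4.9, -7.8]
width: 0.158
```

```bash
python3 lev.py
python3 - <<'E'
from h import *
p=snap('scene','x.png');cv2.imwrite('pics/s5.png',cv2.resize(p['img'][100:280,140:320],(720,720))[...,::-1])
snap('wrist','w5.png')
E
```

```text
[0.358 0.143 1.768 0.026 1.301 1.893] [0.53432378 0.23534828 0.2385748 ] 0.1580672769033667 8.6 [ 2.86257845  4.93069914 -7.75719082]
pitch 94.30425039727822
rel pivot [-49.30546967 204.45137565 240.56915856] [-69.30546967  60.56915856] 92.04276774604575 41.15166701726737
```

View pics/s5.png

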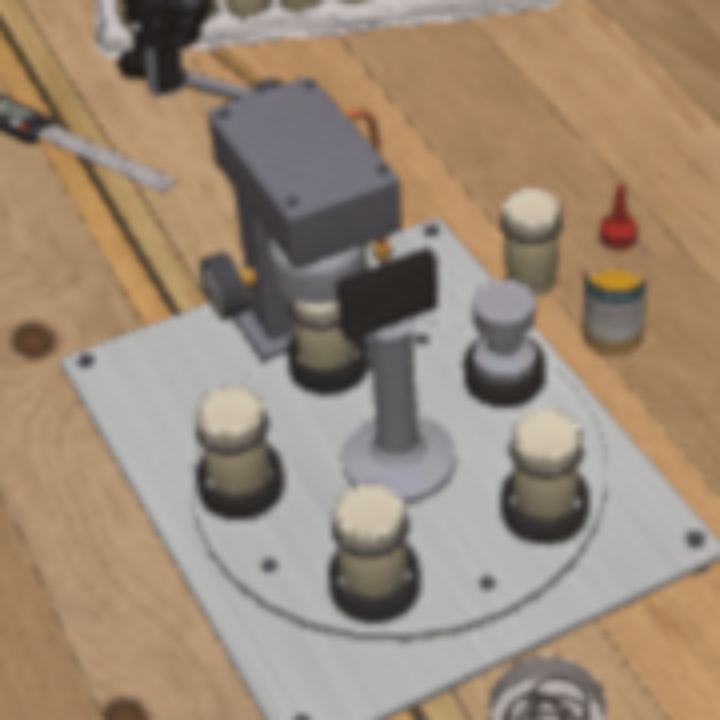

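View pics/w5.png

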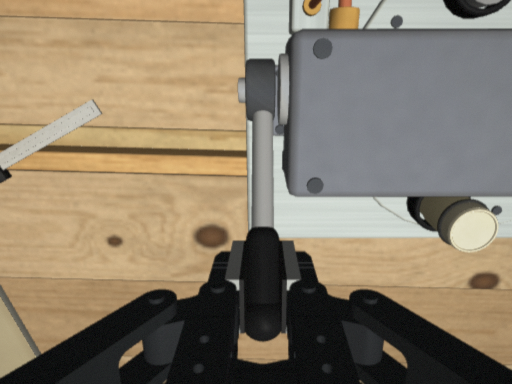

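Call:
jog_arm --turn '[[0, 0, 0], [0, 0, 0], [0, 0, 0]]' --slide '[[-2, -3, 0], [0, 0, 0], [0, 0, 0]]' --grip '[0, 0, 0]'

```text
time: 9.0
tool_pos: [0.5363, 0.2354, 0.2411]
tcp_rot: [0.114, -2.196, 2.197]
wrist_force: [2.9, 5.1, -9.1]
width: 0.156
```

```bash
python3 lev.py
python3 - <<'E'
from plan import *
p=eyes.read_camera('wrist');c=cloud(p)
for v in range(110,340,12):
    u=np.arange(240,282);q=c[v,u];m=(q[:,2]>.17)&(abs((q-A)@T[:,1]-.203)<.010)
    if m.any(): print(v,u[m].min(),u[m].max(),((T.T@(np.median(q[m],0)-A))*1000).round(1))
p=eyes.read_camera('scene');c=cloud(p)
np.save('sc.npy',c)
print(find(p,'bell_mouth'),find(p,'lever_grip'))
E
```

```text
[0.357 0.145 1.761 0.026 1.307 1.892] [0.53631497 0.23537728 0.24112116] 0.15607864947299716 9.0 [ 2.89740066  5.10436829 -9.12310655]
pitch 94.31472079271285
rel pivot [-47.31395188 204.41977415 243.11548553] [-67.31395188  63.11548553] 92.27530888964561 43.15631061572749
110 246 281 [ 14.9 203.2 193.3]
122 248 281 [  9.4 203.5 194.1]
134 252 272 [  4.4 203.5 198. ]
146 252 272 [ -0.4 203.5 202.6]
158 252 272 [ -5.2 203.5 205.9]
170 252 272 [-10.  203.5 209.8]
182 252 272 [-14.7 203.5 213.3]
194 252 272 [-19.  203.5 216.9]
206 252 273 [-23.7 203.3 220. ]
218 252 273 [-27.8 203.3 223.6]
230 250 275 [-31.4 203.3 228.2]
242 241 281 [-35.6 204.  231.2]
254 240 281 [-38.6 204.6 235.9]
266 240 281 [-43.  204.6 238.3]
278 240 281 [-46.8 204.2 241.5]
290 240 281 [-50.7 204.2 243.9]
302 240 281 [-54.3 204.2 247. ]
314 240 281 [-56.7 204.2 251.4]
326 240 281 [-60.6 204.2 253.6]
338 251 273 [-66.4 203.6 253.9]
[([0.5751, 0.1054, 0.139], 0.6)] [([0.5633, 0.2312, 0.216], 0.6)]
```

Call:
jog_arm --turn '[[0, 0, 0], [0, 0, 0], [0, 0, 0], [0, 0, 0], [0, 0, 0]]' --slide '[[0, 0, 0], [0, 0, 0], [0, 0, 0], [0, -20, 0], [0, -40, 0]]' --grip '[50, 50, 50, 50, 50]'

```text
time: 9.7
tool_pos: [0.5387, 0.2339, 0.3004]
tcp_rot: [0.12, -2.189, 2.198]
wrist_force: [1.2, 0.7, -0.2]
width: 0.496
```

Call:
jog_arm --turn '[[0, 0, 0.075], [0, 0, 0], [0, 0, 0]]' --slide '[[0, -40, 0], [0, 0, 0], [0, 0, 0]]' --grip '[50, 50, 50]'

```text
time: 10.0
tool_pos: [0.5443, 0.2352, 0.3462]
tcp_rot: [-0.025, 2.206, -2.203]
wrist_force: [0.2, -0.1, -0.6]
width: 0.496
```

Run:
```python
from plan import *
s=bot.read_state();print(s['q'].round(3),s['tool_pos'],s['width'],s['time'],s['wrist_force'])
Rm=pitchtool(90,-1); print(delta(tw(0,0,183+110),Rm))
p=snap('wrist','w6.png');c=cloud(p)
for v in range(20,360,12):
    u=np.arange(180,320);q=c[v,u];m=(q[:,2]>.17)&(abs((q-A)@T[:,1]-.203)<.010)&((q-A)@T[:,0]>-.08)
    if m.sum()>5: print(v,u[m].min(),u[m].max(),((T.T@(np.median(q[m],0)-A))*1000).round(1))
```

```text
[ 0.366  0.06   1.66  -0.     1.415  1.908] [0.54432484 0.23517552 0.34619834] 0.4959355902013671 10.0 [ 0.20382478 -0.07353175 -0.57382919]
(array([-39.6,  53.1, 204. ]), array([ 0.0016, -0.002 , -0.0055]))
92 254 274 [ 36.3 203.2 184.1]
104 251 275 [ 27.1 203.2 194.1]
116 251 275 [ 17.9 203.3 194.2]
128 254 274 [  8.6 202.9 194.7]
140 256 312 [  0.  203.6 202.4]
152 256 268 [ -8.5 203.3 208.5]
164 256 268 [-16.6 203.3 215.1]
176 256 268 [-24.6 203.3 220.8]
188 246 269 [-31.8 204.1 229.1]
200 252 271 [-39.2 203.7 235. ]
212 252 272 [-46.5 203.4 240.3]
224 252 272 [-53.5 203.4 246.1]
236 249 275 [-59.9 203.4 252.9]
248 189 289 [-69.2 204.4 251.9]
```

View pics/w6.png

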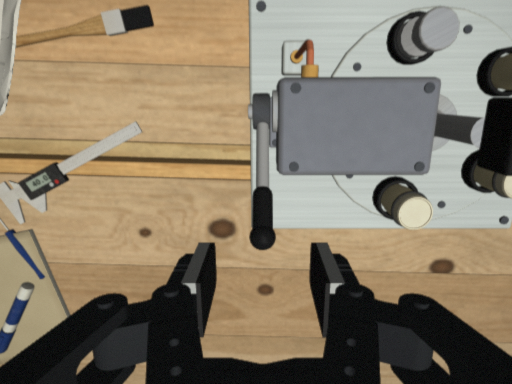

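Call:
jog_arm --turn '[[0, 0, 0], [0, 0, 0], [0, 0, 0], [0, 0, 0], [0, 0, 0]]' --slide '[[-8, 0, 41], [-8, 0, 41], [-8, 0, 41], [-8, 0, 41], [-8, 0, 40]]' --grip '[50, 50, 50, 50, 50]'

```text
time: 10.55
tool_pos: [0.5889, 0.0304, 0.3411]
tcp_rot: [-0.034, 2.209, -2.208]
wrist_force: [0.5, 0.5, 0.4]
width: 0.5
```

Call:
jog_arm --turn '[[0, 0, 0], [0, 0, 0], [0, 0, 0]]' --slide '[[0, 30, 0], [0, 0, 0], [0, 0, 0]]' --grip '[50, 50, 50]'

```text
time: 10.85
tool_pos: [0.5883, 0.0323, 0.3111]
tcp_rot: [-0.036, 2.21, -2.208]
wrist_force: [0.0, 0.3, -0.1]
width: 0.504
```

Run:
```python
from plan import *
s=bot.read_state();print(s['q'].round(3),s['tool_pos'],s['width'],s['time'],s['wrist_force'])
Rm=pitchtool(90,-1); print(delta(tw(0,0,183),Rm))
p=snap('wrist','w7.png');c=cloud(p);m=(c[...,2]>.19)&(c[...,2]<.21)&(np.linalg.norm(c[...,:2]-A[:2],axis=-1)<.05)
r=cv2.minAreaRect((c[m][:,:2]*1000).astype(np.float32));print('bar wrist',r,c[m].mean(0))
p=eyes.read_camera('scene');c=cloud(p);m=(c[...,2]>.194)&(c[...,2]<.206)&(np.linalg.norm(c[...,:2]-A[:2],axis=-1)<.05)
if m.sum()>10:print(cv2.minAreaRect((c[m][:,:2]*1000).astype(np.float32)))
```

```text
[1.200e-02 7.200e-02 1.711e+00 1.000e-03 1.363e+00 1.555e+00] [0.58834506 0.03234468 0.31112664] 0.5036167889167673 10.85 [ 0.00574664  0.29139837 -0.12686269]
(array([ -2.2, 128.1,  -0. ]), array([ 0.0007, -0.0023,  0.0041]))
bar wrist ((592.2472534179688, 32.95935821533203), (61.16647720336914, 13.705492973327637), 1.2418724298477173) [0.59432719 0.03309617 0.20112931]
((590.9911499023438, 31.25787925720215), (61.73112869262695, 16.48845863342285), 0.9522725343704224)
```

View pics/w7.png

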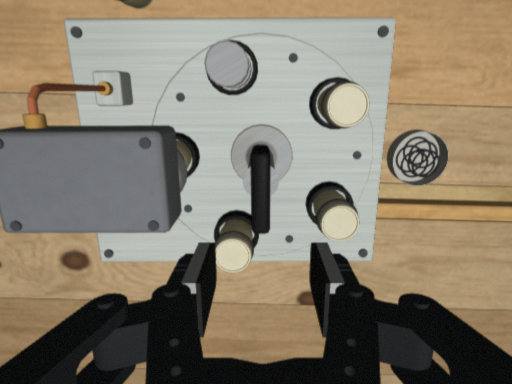

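Call:
jog_arm --turn '[[0, 0, 0], [0, 0, 0], [0, 0, 0], [0, 0, 0], [0, 0, 0]]' --slide '[[-2, 40, 0], [0, 40, 0], [0, 30, 0], [0, 18, 0], [0, 0, 0]]' --grip '[50, 50, 50, 50, 50]'

```text
time: 11.45
tool_pos: [0.5899, 0.0335, 0.183]
tcp_rot: [-0.038, 2.209, -2.208]
wrist_force: [-1.2, 0.3, -0.2]
width: 0.497
```

Call:
jog_arm --turn '[[0, 0, 0], [0, 0, 0], [0, 0, 0], [0, 0, 0], [0, 0, 0]]' --slide '[[0, 0, 0], [0, 0, 0], [0, 0, 0], [0, 0, 0], [0, 0, 0]]' --grip '[0, 0, 0, 0, 0]' --newtons 60

```text
time: 11.95
tool_pos: [0.5934, 0.0341, 0.1882]
tcp_rot: [-0.025, 2.207, -2.201]
wrist_force: [0.4, 5.3, 0.1]
width: 0.154
```

Run:
```python
from plan import *
s=bot.read_state();print(s['q'].round(3),s['tool_pos'],s['width'],s['time'],s['wrist_force'],s['torque'])
M=R.from_rotvec(s['tcp_rot']).as_matrix();print(M.round(4),'jaw yaw',np.degrees(np.arctan2(M[1,2],M[0,2])))
p=snap('wrist','w8.png')
p=snap('scene','x.png');cv2.imwrite('pics/s8.png',cv2.resize(p['img'][100:280,140:320],(720,720))[...,::-1])
c=cloud(p);z=c[...,2]
m=((z>.099)&(z<.118)&(np.linalg.norm(c[...,:2]-A[:2],axis=-1)<.14)&(np.linalg.norm(c[...,:2]-A[:2],axis=-1)>.07)).astype(np.uint8)
n,l,st,_=cv2.connectedComponentsWithStats(m)
for i in range(1,n):
    if st[i,4]>30:
        r=cv2.minEnclosingCircle((c[l==i][:,:2]*1000).astype(np.float32));v=np.array(r[0])-A[:2]*1000;print(r,st[i,4],'ang',np.degrees(np.arctan2(v[1],v[0])),np.hypot(*v))
```

```text
[0.014 0.154 1.85  0.003 1.132 1.555] [0.59336291 0.03413484 0.18820929] 0.15365309939626404 11.95 [0.4179397  5.30688086 0.14438194] [ 0.53482146  0.02232241 -0.04848465]
[[-0.9996  0.0056  0.0286]
 [-0.0286  0.003  -0.9996]
 [-0.0057 -1.     -0.0028]] jaw yaw -88.3586481539489
((684.8262329101562, 65.07835388183594), 20.62667465209961) 161 ang 18.96059218160176 100.26646293542689
((579.6321411132812, 123.51564025878906), 15.219761848449707) 39 ang 96.49871766805629 91.60425355632901
((495.7261962890625, 59.085811614990234), 21.32042694091797) 195 ang 164.25121088536076 97.95078072867068
((652.8646850585938, -48.09854507446289), 21.650529861450195) 205 ang -52.046732695101056 102.21591899325861
((535.12939453125, -49.973663330078125), 21.18120002746582) 223 ang -123.63624515668135 99.05901517575415
```

View pics/s8.png

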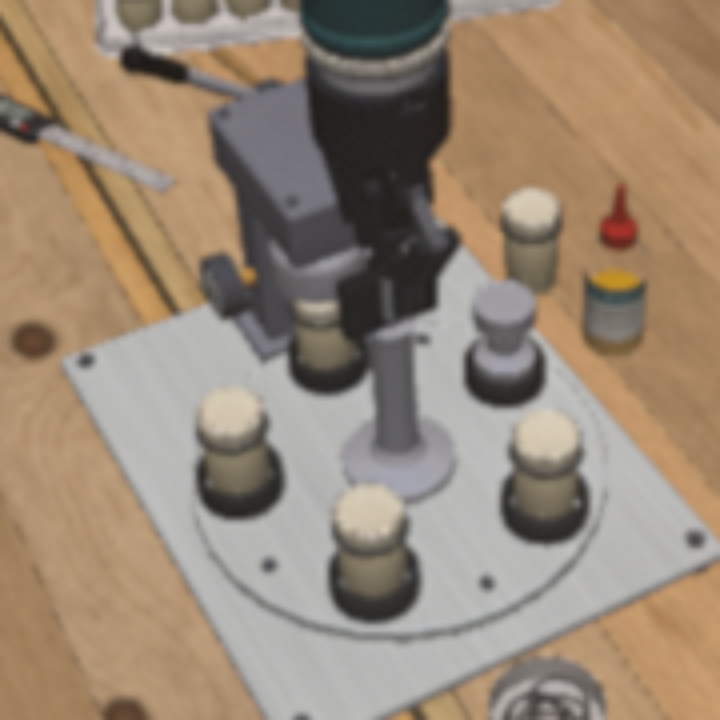

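View pics/w8.png

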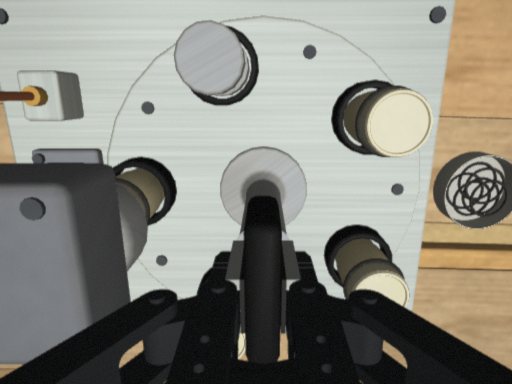

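Call:
jog_arm --turn '[[0, -0.02, 0], [0, -0.04, 0], [0, -0.05, 0], [0, -0.05, 0], [0, -0.05, 0]]' --slide '[[0, 0, 0], [0.5, 0, 0], [0.5, 0, 0], [0.5, 0, 0], [0.5, 0, -0.5]]' --grip '[0, 0, 0, 0, 0]'

```text
time: 12.55
tool_pos: [0.5933, 0.0347, 0.1882]
tcp_rot: [-0.241, 2.091, -2.087]
wrist_force: [8.8, 6.4, -5.2]
width: 0.153
```

```bash
cat > tt.py <<'E'
from plan import *
s=bot.read_state();print(s['q'].round(3),s['tool_pos'].round(4),s['width'],s['time'],s['wrist_force'].round(1),s['torque'].round(2))
M=R.from_rotvec(s['tcp_rot']).as_matrix();print('jaw turned',np.degrees(np.arctan2(M[1,2],M[0,2]))+88.36)
p=eyes.read_camera('scene');cv2.imwrite('pics/tt%d.png'%(s['time']*100),cv2.resize(p['img'][100:280,140:320],(720,720))[...,::-1]);print('pic %d'%(s['time']*100))
c=cloud(p);z=c[...,2];rr=np.linalg.norm(c[...,:2]-A[:2],axis=-1)
m=((z>.099)&(z<.112)&(rr<.14)&(rr>.07)).astype(np.uint8)
n,l,st,_=cv2.connectedComponentsWithStats(m)
for i in range(1,n):
    if st[i,4]>30:
        r=cv2.minEnclosingCircle((c[l==i][:,:2]*1000).astype(np.float32));v=np.array(r[0])-A[:2]*1000;print(np.round(r[0],1),round(r[1],1),st[i,4],'ang',np.degrees(np.arctan2(v[1],v[0])).round(1),np.hypot(*v).round(1))
E
python3 tt.py
```

```text
[0.015 0.151 1.853 0.004 1.127 1.343] [0.5933 0.0347 0.1882] 0.15302999779218068 12.55 [ 8.8  6.4 -5.2] [ 0.7  -0.99 -0.  ]
jaw turned 12.14577507060612
pic 1255
[675.  85.] 20.6 154 ang 31.7 99.9
[565.1 128.4] 21.7 115 ang 104.6 99.0
[667.  -33.1] 21.0 201 ang -40.5 101.1
[493.7  39.1] 22.4 202 ang 176.1 96.6
[554.1 -60.2] 21.0 227 ang -111.2 99.5
```

Call:
jog_arm --turn '[[0, -0.05, 0], [0, -0.05, 0], [0, -0.05, 0], [0, -0.05, 0], [0, -0.05, 0]]' --slide '[[0, 0, 0], [0, 0, 0], [0, 0, 0], [0, 0, 0], [0, 0, 0]]' --grip '[0, 0, 0, 0, 0]'

```text
time: 13.1
tool_pos: [0.593, 0.0353, 0.1882]
tcp_rot: [-0.476, 1.946, -1.941]
wrist_force: [5.5, 7.9, -2.9]
width: 0.154
```

Call:
jog_arm --turn '[[0, -0.05, 0], [0, -0.05, 0], [0, -0.05, 0], [0, -0.05, 0], [0, -0.05, 0]]' --slide '[[0, 0, 0], [0, 0, 0], [0, 0, 0], [0, 0, 0], [0, 0, 0]]' --grip '[0, 0, 0, 0, 0]'

```text
time: 13.6
tool_pos: [0.5926, 0.0358, 0.1882]
tcp_rot: [-0.684, 1.788, -1.784]
wrist_force: [5.4, 9.3, -2.0]
width: 0.15
```

```bash
python3 tt.py
```

```text
[0.015 0.151 1.853 0.006 1.129 0.843] [0.5926 0.0358 0.1882] 0.15030311022514783 13.6 [ 5.4  9.3 -2. ] [ 1.31 -0.48 -0.03]
jaw turned 40.7815087008075
pic 1360
[524.1 106.2] 21.4 180 ang 131.8 98.8
[688.5  11.5] 21.3 178 ang -12.1 100.7
[501.5  -9.1] 21.6 217 ang -154.8 97.8
[602.1 -67.4] 20.6 217 ang -83.1 100.6
```

Call:
jog_arm --turn '[[0, -0.05, 0], [0, -0.05, 0], [0, -0.05, 0], [0, -0.05, 0], [0, -0.05, 0]]' --slide '[[0, 0, 0], [0, 0, 0], [0, 0, 0], [0, 0, 0], [0, 0, 0]]' --grip '[0, 0, 0, 0, 0]'

```text
time: 14.15
tool_pos: [0.5922, 0.0362, 0.1882]
tcp_rot: [-0.866, 1.622, -1.618]
wrist_force: [3.9, 11.2, -1.7]
width: 0.15
```

Call:
jog_arm --turn '[[0, -0.05, 0], [0, -0.05, 0], [0, -0.05, 0], [0, -0.05, 0], [0, -0.05, 0]]' --slide '[[0, 0, 0], [0, 0, 0], [0, 0, 0], [0, 0, 0], [0, 0, 0]]' --grip '[0, 0, 0, 0, 0]'

```text
time: 14.65
tool_pos: [0.5916, 0.0365, 0.1882]
tcp_rot: [-1.025, 1.448, -1.445]
wrist_force: [0.9, 11.8, 0.8]
width: 0.154
```

Call:
jog_arm --turn '[[0, -0.03, 0], [0, -0.015, 0], [0, 0, 0], [0, 0, 0], [0, 0, 0]]' --slide '[[0, 0, 0], [0, 0, 0], [0, 0, 0], [0, 0, 0], [0, 0, 0]]' --grip '[0, 0, 0, 0, 0]'

```text
time: 15.15
tool_pos: [0.5915, 0.0365, 0.1882]
tcp_rot: [-1.05, 1.417, -1.414]
wrist_force: [1.0, 11.1, -0.4]
width: 0.15
```

```bash
python3 tt.py
python3 - <<'E'
from h import *
snap('wrist','w9.png')
E
ls pics
```

```text
[0.016 0.15  1.854 0.007 1.131 0.3  ] [0.5915 0.0365 0.1882] 0.15006573830379297 15.15 [ 1.  11.1 -0.4] [1.59 0.12 0.03]
jaw turned 71.90032943015147
pic 1515
[683.7  66.2] 21.8 167 ang 19.8 99.6
[587.9 129.4] 19.4 50 ang 91.2 96.9
[494.8  60.8] 21.8 195 ang 163.5 99.3
[651.5 -47.6] 21.3 203 ang -52.5 101.0
[535.2 -50.3] 21.1 217 ang -123.5 99.3
s2.png
s5.png
s8.png
sc.png
scene0.png
top0.png
tt1255.png
tt1360.png
tt1515.png
w1.png
w2.png
w3.png
w4.png
w5.png
w6.png
w7.png
w8.png
w9.png
x.png
```

View pics/w9.png

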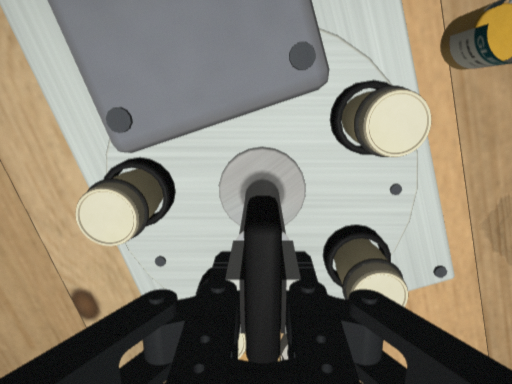

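View pics/tt1515.png

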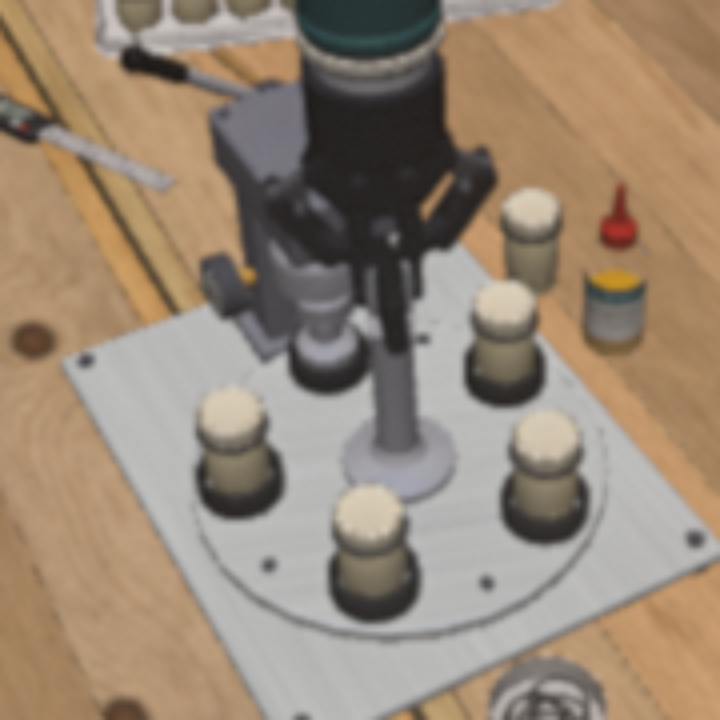

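The picture shows the plug under the raised bell at about (325, 330), the lever up at (160, 65), and everything upright. The final cup angles match the starting ones, so I'm handing in.

Run:
```python
from h import *
s=bot.read_state();print(s['joint_vel'].round(4),s['width'],s['time']);print(bot.finish_job())
```

```text
[ 0.0004 -0.0018 -0.0005 -0.001   0.0008 -0.0013] 0.15157388656240417 15.25
the job is handed in; nothing more can be done
None
```

I lifted the hand lever to its stop, then turned the turntable by its bar handle so the test plug stands under the raised bell. I handed the job in at 15.25 s with the gripper still holding the bar at 60 N; no verdict was reported.

**Lever and bell:** After I let go, the wrist camera's depth gave the lever at about 39° above level, and its stop is at 38°. The last scene picture shows it still up, with the bell clear of the plug.

**Turntable angle:** The tool turned 71.9° of the 72° needed. The four cartridges' nest positions match the starting pattern to within 0.1° on average and 0.8° at worst. That puts the plug's nest at the station to within about 1.5 mm, plus the plug's own 2 mm of play.

**At hand-in:** The arm was still, with joint speeds below 0.002 rad/s. The plug and cartridges looked upright in their nests. The spare cartridge, bottle and tin showed no visible movement.

- **Plug centring:** I inferred this from the turntable angle. My direct camera fit of the plug's top was partly hidden by the bell and read 97 mm from the axis instead of 100.
- **Side load:** The gripper was slightly off the bar's axis, which left a steady side force of about 11 N on the wrist, well below the limit.

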